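# Fold away and park the electrode arm

## Task

The measurement is finished: fold away the jointed arm that holds the pH electrode. First fold the outer arm back flat along the inner arm while the inner arm is still swung out, then swing the folded arm home over its base until its pin is past the spring plunger and fully home in the parking fork. Let nothing touch the glass electrode, and leave everything else on the bench where it stands.

Things in the scene. Friction and masses are not known exactly. Their poses are not given: they have to be found in the camera images.
- shoulder (a joint): hinge of the electrode arm on its upright column, vertical axis through point pivot. 0 rad: the inner arm is parked in its fork; it grows as the arm swings out anticlockwise seen from above, stop at 2.6. Friction holds it where it is left (0.2 N m)
- elbow (a joint): hinge between inner and outer arm, vertical axis through point elbow_knob. 0 rad: the outer arm is folded back flat on top of the inner arm (a stop); it grows as the outer arm opens, turning clockwise seen from above relative to the inner arm, stop at 2.5. Friction holds it where it is left (0.15 N m)
- pivot (a point): point on the column axis (the shoulder hinge), 281 mm above the bench, level with the two knobs. It belongs to the stand, so its axes are the stand's: z up, +y the direction in which the parked arm lies. The stand (white base plate 150 x 300 mm with a black rubber top, steel column 16 mm across) is heavy and does not move. The column ends under the arm, nothing stands higher than 242 mm above the bench on its axis
- elbow_knob (a point): centre of the yellow upright round knob (22 mm across, 40 mm tall, from 260 to 300 mm above the bench, vertical axis, turning freely on its stud on the inner arm) at the elbow, 165 mm from the column axis. To swing the arm, take it here
- head_knob (a point): centre of the blue upright round knob (22 mm across, 40 mm tall, from 260 to 300 mm above the bench, vertical axis, turning freely on its stud on the outer arm) on the electrode holder, 120 mm from the elbow axis. The arms are flat aluminium bars 22 mm wide, the outer one lying 240 to 252 mm above the bench over the inner one at 222 to 236 mm. When folded, the blue knob stands 45 mm from the column axis
- electrode: pH electrode, a glass shaft 12 mm across with an orange cap, hanging in the grey holder 38 mm to the side of the blue knob; origin 242 mm above the bench, its lower end 130 mm above the bench, its head ends 259 mm above the bench. Fragile: nothing may touch it. When folded it hangs beside the inner arm
- fork (a point): where the parking pin rests, in the slot of the grey parking fork that stands on a thin post on the stand's base plate, 105 mm from the column axis, 203 mm above the bench. The slot, 18 mm wide, opens towards the stand's -x, from which the arm comes; fork and post end below the arm, at 214 mm
- nose_tip (a point): centre of the round steel nose, 10 mm across, of the fork's spring plunger (brass barrel, red pull knob): it reaches 6.5 mm sideways into the slot, is pushed back about 2.5 mm as the parking pin passes (0.1 to 0.04 rad before home) and springs out behind it. Pushing past takes about 5 to 6 N at the elbow knob; then it pushes the arm onto its stop and holds it
- park_pin (a point): steel parking pin, 10 mm across, under the inner arm, 105 mm from the column axis, reaching from 222 down to 190 mm above the bench; this point is level with point fork, on which it lies when the arm is parked
- bottle_red: white reagent bottle with a red screw cap, 68 mm across, 165 mm tall, standing on the bench beside the arm's way home; bystander. Origin: centre of its underside
- bottle_blue: white reagent bottle with a blue screw cap, 64 mm across, 150 mm tall, standing on the bench beside the arm's way home; bystander. Origin: centre of its underside
- bottle_orange: clear glass bottle with an orange cap, 82 mm across, 170 mm tall; bystander. Origin: centre of its underside
- jar_white: white plastic jar with a white cap, 90 mm across, 155 mm tall; bystander. Origin: centre of its underside
- wash_bottle: translucent wash bottle with a bent spout, 56 mm across, 197 mm tall over the spout; bystander. Origin: centre of its underside
- beaker: glass beaker, 54 mm across, 68 mm tall, standing on the flat round magnetic stirrer (its top 26 mm above the bench), so its rim is 94 mm above the bench, below the electrode; bystander. Origin: centre of its underside
- spatula: thin steel laboratory spatula, 180 mm long, 4 mm thick, lying on the bench; bystander

How it is judged (in metres and radians):
On the way, in this order (a step that is already met when the one before it is completed fails the run):
1. the outer arm is folded flat along the inner arm while the inner arm is still swung well out (value of joint elbow below 0.1 rad and value of joint shoulder above 1.2 rad), for 0.2 s.
2. the folded arm is home, its pin past the spring plunger and in the fork (value of joint elbow below 0.1 rad and value of joint shoulder below 0.03 rad and horizontal distance between park_pin and fork below 0.004 m), for 0.2 s.
At the end, for the whole second after the job is handed in: the outer arm lies folded on the inner arm (elbow below 0.1 rad), the inner arm is home (shoulder below 0.03 rad, the parking pin within 4 mm of its resting place in the fork) and both hinges are at rest (all of step 2 and velocity of joint shoulder between -0.03 and 0.03 rad/s and velocity of joint elbow between -0.03 and 0.03 rad/s); the robot touches nothing.
It fails at once if something touches the glass electrode (more than 1 N) (contact force between electrode and anything else above 1 N).
It fails at once if a bystander on the bench is moved by more than 15 mm (distance of any of bottle_red, bottle_blue, bottle_orange, jar_white, wash_bottle, beaker, spatula from where it was at the start of the episode above 0.015 m).
It also fails if it takes over 62 s, if anything falls off the work surface, if the arm or the gripper's body presses on something with over 40 N, if the wrist force passes 120 N, or if a joint passes its speed limit or range.

## Robot

A 6-joint arm with a two-finger parallel gripper is mounted at the origin on the work surface. World frame = base frame: x ahead of the robot, y to its left, z up, the work surface at z = 0. Lengths are in mm, angles in degrees, forces in N, time in s.
With the tool pointing down it reaches from about 350 to 850 mm from the base axis. Payload 8.1 kg.
Tool frame: the origin (TCP) lies at the very end of the fingers, on their centre line; the grasp point (between the pads) lies 19 mm behind it; z points along the fingers, y is the line along which they close (so a half turn about z gives the same grasp; the last joint's range is limited). The gripper opens to 85 mm and grips with 20 to 120 N. Pads are 22 mm wide; open, the fingers measure 114 mm over their backs; the gripper's body (76 mm by 85 mm) begins 54 mm behind the grasp point. The pads swing forward as they close: fully open they stand 13 mm farther back than shut.
Start: joints at [65.867, 7.471, 85.268, -0, 87.261, -4.893], TCP at [197.693, 566.5, 231.292] pointing down, gripper open.
Joint ranges: [-169.43, 169.43], [-51.17, 129.36], [1.28, 143.12], [-76.62, 256.62], [0, 156.53], [-152.29, 152.29]. Speed limits (degrees/s): [136.94, 136.94, 159.86, 180, 180, 180].

## Interface

Orientations are given as [roll, pitch, yaw] about the fixed x, y, z axes, in that order (R = Rz(yaw) Ry(pitch) Rx(roll)).
In Python, from bench import r gives the robot as it stands.
- The arm moves only by the shell command python3 -m jog 'ROWS' [FORCE]. ROWS is JSON, a list of rows, each a list of 7 numbers: the turn, a rotation vector about the tool's x, y, z in degrees, then the shift along the tool's x, y, z in mm, then the closure, from -1 (fully open) to 1 (shut), so that 0 is half open. A call has 1 to 5 rows; each row shifts and turns the commanded pose from where the row before left it, along the tool's axes as they then stand; what a row does not reach is not made up. A row lasts 1/10 s, in which the tool goes at most 50 mm and 8.59 degrees, less where a joint would pass 70% of its speed; a pose out of reach is approached as far as the arm can. A call is refused whole if a number of a shift passes 50 or a number of a turn 8.59, either way. A call with a gripper value outside its range is refused whole. The fingers move at their own pace and stop on an object; FORCE is the grip in N (left out, the last holds). Time passes only in rows, so rows that do not move let the fingers close. It gives the time, the measured TCP pose, the force, the opening and the grip force at its end, in the units of the state.
- r.sense(): the state, without advancing time (a new reading comes with each control period).
- r.snapshot(name): name is "scene" or "top" or "wrist"; returns a dict with "pixels" (400x640x3 uint8, red, green, blue), "fx", "fy", "cx", "cy" (pixels), "world_to_cam" (4x4, takes a point from world to camera coordinates); the wrist camera has in their place "hand_eye" (4x4, takes a point from camera to tool coordinates, whose origin is the TCP and whose axes are the flange's). Camera axes: x right, y up, looking along -z (the intrinsics and any distortion apply to the point x, -y, -z); pixel columns grow to the right and rows downward; lengths in mm; the calibration is good to about 2 mm. A picture is of the moment at which its call begins: read the wrist's pose just before it. There is no depth.
- r.hand_in(): hands the job in; it is judged then, once.
The state is a dict: "time": time; "joint_pos": joint angles; "qd": joint speeds; "joint_efforts": joint torques, N m; "tool_pos": TCP position; "tcp_rot": TCP orientation; "ft_force": force on the tool from outside, world axes, zero at the start; "wrist_torque": the same for the moment, N m; "finger_gap": finger opening in mm; "grip_force": force on a finger pad.
Only numpy, scipy, OpenCV 4.12 (cv2) and the standard library are available. Lean on these libraries where they do the work, as an engineer would, in place of code of your own. Each camera call takes 0.05 s, during which the arm holds its last target. There are 200 camera calls.

## Working session

There is one attempt and no reset: what is moved stays moved. The work goes in short steps, Python scripts to look and compute and a shell command to move; the robot and the scene stay as the last step left them, time stands still between calls to the robot, and variables do not carry over. Pictures are saved under pics/ and viewed, at most 11 in all, crops included, and the job is handed in when it is done.

```bash
ls; mkdir -p pics
python3 - <<'E'
from bench import r
import cv2,json,numpy as np
print(r.sense())
for n in("scene","top","wrist"):
    s=r.snapshot(n); cv2.imwrite(f"pics/{n}0.png",s["pixels"][:,:,::-1])
    print(n,{k:np.round(v,3).tolist() for k,v in s.items() if k!="pixels"})
E
```

```text
pics
{'time': 0.0, 'joint_pos': array([ 6.58670191e+01,  7.51552257e+00,  8.53312697e+01, -4.79839036e-04,
        8.72622885e+01, -4.89346161e+00]), 'qd': array([ 0.03566016,  0.10642051, -0.04078714, -0.02754143, -0.08791578,
       -0.07654134]), 'joint_efforts': array([-5.93893310e-04, -5.69443381e+01, -5.00524735e+01, -4.33062405e-04,
        1.60005817e-02, -1.55741992e-05]), 'tool_pos': array([197.46257939, 565.97233635, 230.22104941]), 'tcp_rot': array([-1.79891276e+02, -8.82743343e-03,  1.60760496e+02]), 'ft_force': array([ 0.80751016, -0.34566495, -0.82972052]), 'wrist_torque': array([ 0.03792648, -0.01229156,  0.03144981]), 'grip_force': 0.0, 'finger_gap': 85.38684927479079}
scene {'fx': 377.46, 'fy': 377.46, 'cx': 320.472, 'cy': 201.478, 'world_to_cam': [[0.361, 0.932, -0.017, -143.601], [-0.719, 0.29, 0.632, 274.526], [0.594, -0.216, 0.775, -1687.146], [0.0, 0.0, 0.0, 1.0]]}
top {'fx': 422.791, 'fy': 422.791, 'cx': 324.338, 'cy': 203.405, 'world_to_cam': [[-0.005, -1.0, 0.016, -73.641], [0.991, -0.003, 0.135, -555.35], [-0.135, 0.016, 0.991, -1242.042], [0.0, 0.0, 0.0, 1.0]]}
wrist {'fx': 314.562, 'fy': 314.562, 'cx': 318.669, 'cy': 203.516, 'hand_eye': [[-0.001, 0.947, 0.32, 84.124], [1.0, 0.001, -0.001, -0.252], [-0.001, 0.32, -0.947, -143.13], [0.0, 0.0, 0.0, 1.0]]}
```

View pics/top0.png

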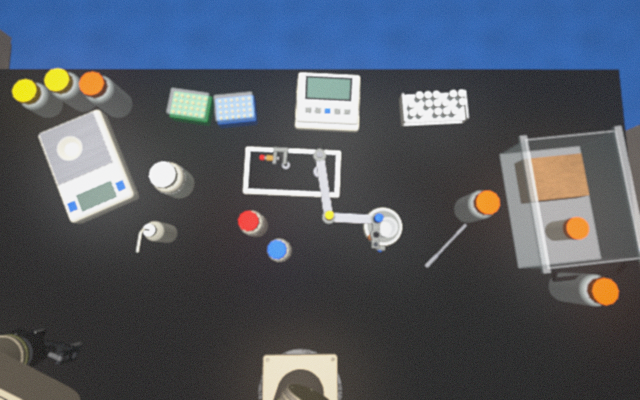

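View pics/scene0.png

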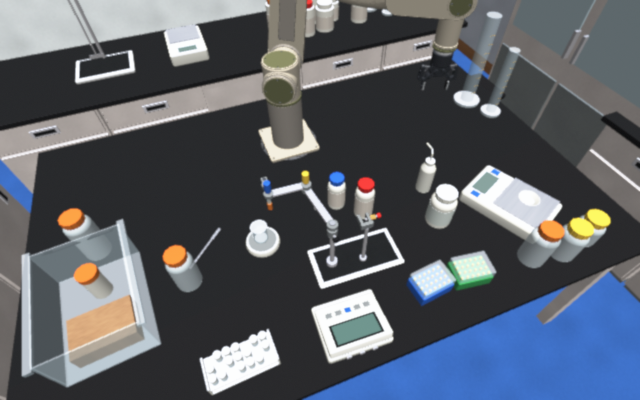

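The top view shows the column at (319,155), yellow elbow knob at (329,216), blue head knob at (378,218), the electrode below it around (375,240), and the fork at about (285,160). The scene view shows yellow at (306,177) and blue at (266,186). The knobs stand above everything else nearby.

```bash
cat > h.py <<'E'
import numpy as np,cv2
from bench import r
from scipy.spatial.transform import Rotation as R
def cam(name):
    st=r.sense(); s=r.snapshot(name)
    if name=="wrist":
        T=np.eye(4);T[:3,:3]=R.from_euler("xyz",st["tcp_rot"],degrees=True).as_matrix();T[:3,3]=st["tool_pos"]
        s["c2w"]=T@s["hand_eye"]
    else: s["c2w"]=np.linalg.inv(s["world_to_cam"])
    return s
def ray(s,u,v):
    d=np.array([(u-s["cx"])/s["fx"],-(v-s["cy"])/s["fy"],-1]); return s["c2w"][:3,3],s["c2w"][:3,:3]@d
def plane(s,u,v,z):
    o,d=ray(s,u,v); return o+d*(z-o[2])/d[2]
def cross(a,b):
    (o,d),(p,e)=a,b; t=np.linalg.lstsq(np.c_[d,-e],p-o,rcond=None)[0]
    x,y=o+d*t[0],p+e*t[1]; return (x+y)/2,np.linalg.norm(x-y)
HSV=dict(yellow=((22,120,100),(35,255,255)),blue=((105,140,60),(125,255,255)))
def blobs(s,c,amin=8):
    m=cv2.inRange(cv2.cvtColor(s["pixels"],cv2.COLOR_RGB2HSV),*HSV[c])
    n,_,st,ce=cv2.connectedComponentsWithStats(m)
    return [(*ce[i].round(1),*st[i]) for i in range(1,n) if st[i][4]>=amin]
def near(s,c,u,v): return min(blobs(s,c),key=lambda b:np.hypot(b[0]-u,b[1]-v))
E
python3 - <<'E'
from h import *
t=cam("top");s=cam("scene")
for c,a,b in(("yellow",(329,216),(306,177)),("blue",(378,218),(266,186))):
    p,q=near(t,c,*a),near(s,c,*b); print(c,np.array(p),np.array(q))
    print(cross(ray(t,*p[:2]),ray(s,*q[:2])), plane(t,*p[:2],298))
A=cv2.resize(t["pixels"][135:260,235:415],None,fx=4.4,fy=4.4,interpolation=3)
cv2.imwrite("pics/topc.png",A[:,:,::-1])
A=cv2.resize(s["pixels"][155:285,245:415],None,fx=4.5,fy=4.5,interpolation=3)
cv2.imwrite("pics/scenec.png",A[:,:,::-1])
E
```

```text
yellow [328.8 214.8 325.  211.    8.    9.   59. ] [304.8 176.1 301.  170.    9.   14.   92. ]
(array([493.0498483 , -82.79602984, 287.02845564]), np.float64(0.5030252882213908)) [491.92216703 -82.25913059 298.        ]
blue [378.1 217.5 374.  214.    9.    8.   50. ] [267. 186. 263. 180.   8.  13.  80.]
(array([ 486.45757104, -202.02371955,  284.93625187]), np.float64(1.136644529552597)) [ 484.97902775 -200.69235287  298.        ]
```

View pics/topc.png

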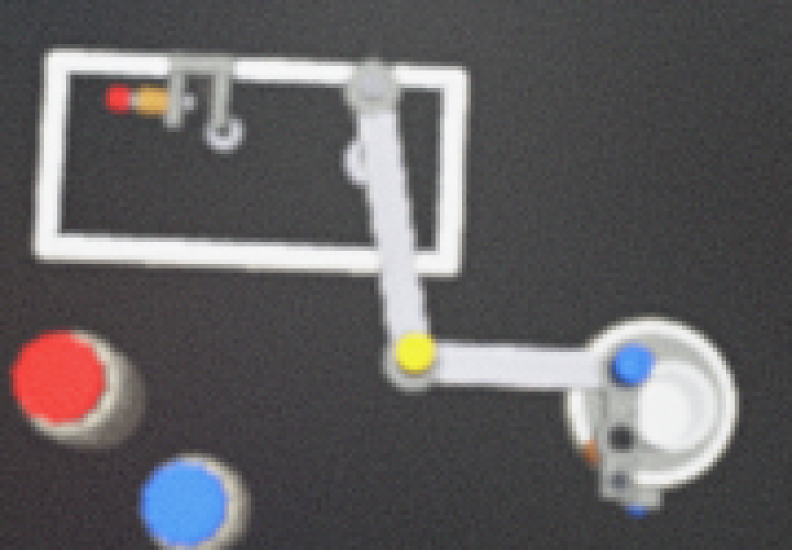

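View pics/scenec.png

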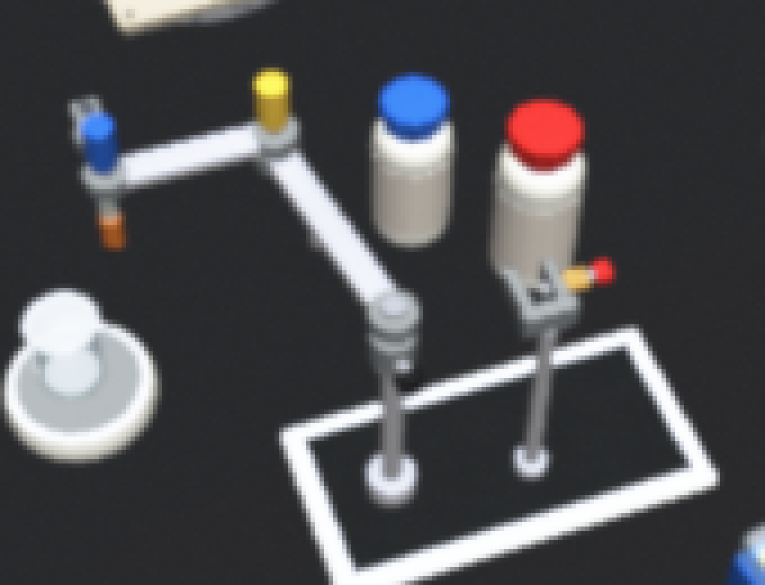

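Crops: shoulder cap at full-image (319.5,154.8) in top and (333,222.3) in scene; base plate corners, fork prongs at crop (175,95)/(222,95). The electrode hangs on the robot side of the blue knob. The bottles lie outside the folded arm's reach.

Run:
```python
from h import *
t=cam("top");s=cam("scene")
f=lambda u,v:(235+u/4.4,135+v/4.4)
p,e=cross(ray(t,*f(372,87)),ray(s,245+396/4.5,155+303/4.5));print("pivot",p,e)
P=plane(t,*f(372,87),240);print(P)
c=[plane(t,*f(*q),12) for q in((35,258),(460,275),(50,50),(468,70))]
print(np.round(c,0)); d=(c[0]-c[1])+(c[2]-c[3]); a=np.degrees(np.arctan2(d[1],d[0]));print("stand +y dir",a)
E_=np.array([492.5,-82.5]);H=np.array([485.7,-201.3])
v=E_-P[:2];print("r",np.hypot(*v),"shoulder",np.degrees(np.arctan2(v[1],v[0]))%360-a)
w=H-E_;print("elbow r",np.hypot(*w),"ang",np.degrees(np.arctan2(w[1],w[0])), "inner back dir",np.degrees(np.arctan2(-v[1],-v[0])))
print("fork slot",plane(t,*f(202,95),214))
```

```text
pivot [655.026178   -58.65308626 240.95588631] 4.748945338327597
[654.51781799 -60.9170493  240.        ]
[[ 590.  175.   12.]
 [ 577. -124.   12.]
 [ 740.  168.   12.]
 [ 725. -131.   12.]]
stand +y dir 87.32256747931731
r 163.44906578720978 shoulder 100.26532633050567
elbow r 118.99445365226063 ang -93.27598181323415 inner back dir 7.587893809822993
fork slot [656.36242638  41.14155187 214.        ]
```

```bash
python3 -m jog '[[0,0,8.5,0,0,-9,-1],[0,0,8.5,0,0,-9,-1],[0,0,8.5,0,0,-9,-1],[0,0,8.5,0,0,-9,-1],[0,0,8.5,0,0,-9,-1]]' 20
python3 -m jog '[[0,0,8.5,0,0,-9,-1],[0,0,8.5,0,0,-9,-1],[0,0,8.5,0,0,-9,-1],[0,0,8.5,0,0,-9,-1],[0,0,8.5,0,0,-9,-1]]'
python3 -m jog '[[0,0,8.5,0,0,-9,-1],[0,0,8.5,0,0,-9,-1],[0,0,8.5,0,0,-9,-1],[0,0,0,0,0,0,-1],[0,0,0,0,0,0,-1]]'
```

```text
time: 0.85
tool_pos: [197.7, 566.5, 276.6]
tcp_rot: [-180.0, 0.0, 117.9]
ft_force: [0.4, 0.1, -1.0]
finger_gap: 85.3
grip_force: 0.0
time: 1.35
tool_pos: [197.7, 566.5, 321.6]
tcp_rot: [180.0, 0.0, 75.4]
ft_force: [0.4, -0.2, -0.4]
finger_gap: 85.3
grip_force: 0.0
time: 1.85
tool_pos: [197.7, 566.6, 348.2]
tcp_rot: [-180.0, -0.0, 50.5]
ft_force: [0.3, -0.2, 0.2]
finger_gap: 84.9
grip_force: 0.0
```

```bash
python3 -m jog '[[0,0,0,-8,15,0,-1],[0,0,0,-17,30,0,-1],[0,0,0,-17,30,0,-1],[0,0,0,-17,30,0,-1],[0,0,0,-17,30,0,-1]]'
python3 -m jog '[[0,0,0,-17,30,0,-1],[0,0,0,-17,30,0,-1],[0,0,0,-17,30,0,-1],[0,0,0,-17,30,0,-1],[0,0,0,-17,30,0,-1]]'
python3 -m jog '[[0,0,0,-17,30,0,-1],[0,0,0,-17,30,0,-1],[0,0,0,-17,30,0,-1],[0,0,0,-17,30,0,-1],[0,0,0,-17,30,0,-1]]'
python3 -m jog '[[0,0,0,-17,30,0,-1],[0,0,0,-17,30,0,-1],[0,0,0,-17,30,0,-1],[0,0,0,-17,30,0,-1],[0,0,0,-17,30,0,-1]]'
python3 -m jog '[[0,0,0,-17,30,0,-1],[0,0,0,-17,30,0,-1],[0,0,0,-8,15,0,-1],[0,0,0,0,0,0,-1],[0,0,0,0,0,0,-1]]'
python3 - <<'E'
from h import *
w=cam("wrist");t=cam("top")
cv2.imwrite("pics/w1.png",w["pixels"][:,:,::-1])
for c in("yellow","blue"):
  for b in blobs(w,c,60): print(c,[float(x) for x in b],plane(w,b[0],b[1],300).round(1))
E
```

```text
time: 2.35
tool_pos: [253.0, 420.3, 347.3]
tcp_rot: [180.0, 0.1, 50.5]
ft_force: [1.3, -0.7, -0.1]
finger_gap: 85.4
grip_force: 0.0
time: 2.85
tool_pos: [313.9, 259.1, 347.5]
tcp_rot: [-180.0, 0.0, 50.5]
ft_force: [1.0, 0.4, -0.9]
finger_gap: 85.6
grip_force: 0.0
time: 3.35
tool_pos: [375.0, 97.9, 347.6]
tcp_rot: [-180.0, 0.0, 50.5]
ft_force: [1.1, 0.3, -0.1]
finger_gap: 85.5
grip_force: 0.0
time: 3.85
tool_pos: [436.0, -63.4, 347.6]
tcp_rot: [-180.0, 0.0, 50.5]
ft_force: [-0.2, 0.2, 0.8]
finger_gap: 85.6
grip_force: 0.0
time: 4.35
tool_pos: [466.5, -141.7, 347.8]
tcp_rot: [-179.9, -0.0, 50.3]
ft_force: [-0.3, 0.4, 0.2]
finger_gap: 85.2
grip_force: 0.0
yellow [288.3, 130.8, 270.0, 113.0, 37.0, 37.0, 1078.0] [491.7 -80.6 300. ]
blue [150.6, 58.5, 122.0, 26.0, 64.0, 61.0, 2139.0] [459.   -2.3 300. ]
blue [389.7, 263.5, 372.0, 239.0, 38.0, 49.0, 1291.0] [ 486.2 -191.7  300. ]
```

View pics/w1.png

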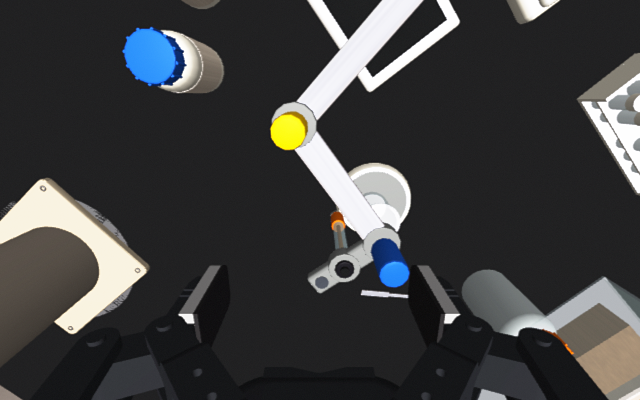

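The wrist view shows the yellow knob top at (289,131), the blue knob top at (393,274) with its side above it, and the electrode at (344,269) to the left of the blue knob.

Run:
```python
from h import *
w=cam("wrist");t=cam("top")
b=plane(w,393.5,274,300);print(b,r.sense()["tool_pos"])
print(cross(ray(w,393.5,274),ray(t,378.1,217)),cross(ray(w,289,131),ray(t,328.8,214.5)))
e=plane(w,344,269,259);print("electrode",e)
st=r.sense();M=R.from_euler("xyz",st["tcp_rot"],degrees=True).as_matrix()
print("tool shift",M.T@(np.array([b[0],b[1],268])-st["tool_pos"]))
```

```text
[ 483.53760925 -199.90932228  300.        ] [ 466.67857077 -141.17043538  348.56053002]
(array([ 484.79254457, -199.60118319,  301.56703039]), np.float64(2.346622898758324)) (array([492.25053787, -81.29242004, 301.88806893]), np.float64(1.7342893472488832))
electrode [ 446.87798783 -195.78987515  259.        ]
tool shift [-34.51706641  50.41452391  80.56941675]
```

```bash
python3 -m jog '[[0,0,0,-11,16,0,-1],[0,0,0,-12,18,0,-1],[0,0,0,-11,16,0,-1],[0,0,0,0,0,0,-1],[0,0,0,0,0,16,-1]]'
python3 -m jog '[[0,0,0,0,0,16,-1],[0,0,0,0,0,16,-1],[0,0,0,0,0,16,-1],[0,0,0,0,0,16,-1],[0,0,0,0,0,0,-1]]' 
python3 -m jog '[[0,0,0,0,0,0,0],[0,0,0,0,0,0,0.4],[0,0,0,0,0,0,1],[0,0,0,0,0,0,1],[0,0,0,0,0,0,1]]' 25
python3 -m jog '[[0,0,0,0,0,0,1],[0,0,0,0,0,0,1],[0,0,0,0,0,0,1]]'
python3 - <<'E'
from h import *
w=cam("wrist");t=cam("top")
cv2.imwrite("pics/w2.png",w["pixels"][:,:,::-1])
E
```

```text
time: 5.05
tool_pos: [484.3, -200.2, 334.6]
tcp_rot: [179.8, -0.1, 50.3]
ft_force: [0.5, 0.0, -0.9]
finger_gap: 85.6
grip_force: 0.0
time: 5.55
tool_pos: [482.1, -199.5, 264.8]
tcp_rot: [-179.7, 0.1, 50.3]
ft_force: [-0.8, 0.6, -1.0]
finger_gap: 85.7
grip_force: 0.0
time: 6.05
tool_pos: [483.8, -200.6, 269.1]
tcp_rot: [179.9, -0.0, 50.3]
ft_force: [-1.0, -0.0, 2.4]
finger_gap: 21.3
grip_force: 26.3
time: 6.35
tool_pos: [483.8, -200.6, 269.0]
tcp_rot: [179.9, -0.0, 50.3]
ft_force: [0.3, -1.2, 6.1]
finger_gap: 20.9
grip_force: 26.5
```

View pics/w2.png

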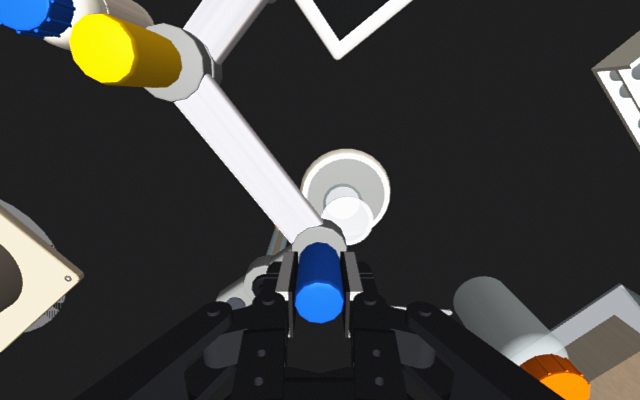

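Gripped the blue knob (gap 20.9 mm, pads either side at (293,290) and (346,290)); electrode holder clear to the left. Computing the arc.

Run:
```python
from h import *
E_=np.array([492.2,-81.8]);H=r.sense()["tool_pos"][:2];print(H)
v=H-E_;a0=np.arctan2(v[1],v[0]);a=np.linspace(a0,np.radians(4),26);rr=np.linspace(np.hypot(*v),120,26)
W=E_+rr[:,None]*np.c_[np.cos(a),np.sin(a)];y=np.radians(50.3)
B=np.array([[np.cos(y),np.sin(y)],[np.sin(y),-np.cos(y)]])
c=np.round((W-H)@B.T,1);d=np.diff(c,axis=0).round(1)
for i in range(0,25,5):print([[0,0,0,*map(float,x),0,1] for x in d[i:i+5]])
print(W[-1])
```

```text
[ 483.78194311 -200.582144  ]
[[0, 0, 0, 4.9, 6.5, 0, 1], [0, 0, 0, 5.4, 6.1, 0, 1], [0, 0, 0, 5.8, 5.8, 0, 1], [0, 0, 0, 6.2, 5.3, 0, 1], [0, 0, 0, 6.5, 4.9, 0, 1]]
[[0, 0, 0, 6.8, 4.5, 0, 1], [0, 0, 0, 7.2, 3.9, 0, 1], [0, 0, 0, 7.4, 3.5, 0, 1], [0, 0, 0, 7.6, 3.0, 0, 1], [0, 0, 0, 7.8, 2.4, 0, 1]]
[[0, 0, 0, 7.9, 1.9, 0, 1], [0, 0, 0, 8.1, 1.4, 0, 1], [0, 0, 0, 8.1, 0.8, 0, 1], [0, 0, 0, 8.2, 0.2, 0, 1], [0, 0, 0, 8.2, -0.3, 0, 1]]
[[0, 0, 0, 8.2, -0.9, 0, 1], [0, 0, 0, 8.0, -1.4, 0, 1], [0, 0, 0, 8.0, -2.0, 0, 1], [0, 0, 0, 7.8, -2.6, 0, 1], [0, 0, 0, 7.6, -3.0, 0, 1]]
[[0, 0, 0, 7.4, -3.6, 0, 1], [0, 0, 0, 7.1, -4.1, 0, 1], [0, 0, 0, 6.8, -4.5, 0, 1], [0, 0, 0, 6.5, -5.0, 0, 1], [0, 0, 0, 6.2, -5.4, 0, 1]]
[611.90768603 -73.42922315]
```

```bash
python3 -m jog '[[0,0,0,4.9,6.5,0,1],[0,0,0,5.4,6.1,0,1],[0,0,0,5.8,5.8,0,1],[0,0,0,6.2,5.3,0,1],[0,0,0,6.5,4.9,0,1]]'
python3 -m jog '[[0,0,0,6.8,4.5,0,1],[0,0,0,7.2,3.9,0,1],[0,0,0,7.4,3.5,0,1],[0,0,0,7.6,3,0,1],[0,0,0,7.8,2.4,0,1]]'
python3 -m jog '[[0,0,0,0,0,0,1]]'
python3 - <<'E'
from h import *
t=cam("top");p=near(t,"yellow",329,216);print(p[:2],plane(t,*p[:2],298))
E
```

```text
time: 6.95
tool_pos: [524.5, -196.8, 269.0]
tcp_rot: [179.9, 0.0, 50.2]
ft_force: [-1.7, 0.8, 6.6]
finger_gap: 21.3
grip_force: 26.6
time: 7.45
tool_pos: [561.3, -179.4, 269.1]
tcp_rot: [179.9, -0.0, 50.2]
ft_force: [-1.4, -1.1, 6.6]
finger_gap: 20.9
grip_force: 26.6
time: 7.55
tool_pos: [561.9, -178.9, 269.0]
tcp_rot: [179.9, -0.1, 50.3]
ft_force: [0.9, 1.1, 6.6]
finger_gap: 21.2
grip_force: 26.8
(np.float64(56.7), np.float64(79.7)) [831.63301743 591.27784866 298.        ]
```

```bash
python3 -m jog '[[0,0,0,7.9,1.9,0,1],[0,0,0,8.1,1.4,0,1],[0,0,0,8.1,0.8,0,1],[0,0,0,8.2,0.2,0,1],[0,0,0,8.2,-0.3,0,1]]'
python3 -m jog '[[0,0,0,8.2,-0.9,0,1],[0,0,0,8,-1.4,0,1],[0,0,0,8,-2,0,1],[0,0,0,7.8,-2.6,0,1],[0,0,0,7.6,-3,0,1]]'
python3 -m jog '[[0,0,0,7.4,-3.6,0,1],[0,0,0,7.1,-4.1,0,1],[0,0,0,6.8,-4.5,0,1],[0,0,0,0,0,0,1],[0,0,0,0,0,0,1]]'
python3 - <<'E'
from h import *
w=cam("wrist");s=cam("scene")
p=near(s,"yellow",304,176);print(p,plane(s,*p[:2],285))
for b in blobs(w,"yellow",60): print(b,plane(w,b[0],b[1],300).round(1))
A=w["pixels"][:,:,::-1];cv2.imwrite("pics/w3.png",A)
E
```

```text
time: 8.1
tool_pos: [590.2, -150.7, 269.0]
tcp_rot: [179.9, -0.0, 50.2]
ft_force: [-2.4, -0.3, 6.7]
finger_gap: 21.3
grip_force: 26.6
time: 8.6
tool_pos: [607.7, -113.9, 269.0]
tcp_rot: [180.0, 0.0, 50.2]
ft_force: [-3.2, -0.2, 7.4]
finger_gap: 21.3
grip_force: 26.7
time: 9.1
tool_pos: [611.9, -89.1, 269.1]
tcp_rot: [180.0, -0.0, 50.3]
ft_force: [-2.4, 1.1, 7.6]
finger_gap: 21.1
grip_force: 26.7
(np.float64(588.5), np.float64(223.1), np.int32(568), np.int32(208), np.int32(43), np.int32(31), np.int32(814)) [946.59571729 575.74020737 285.        ]
```

View pics/w3.png

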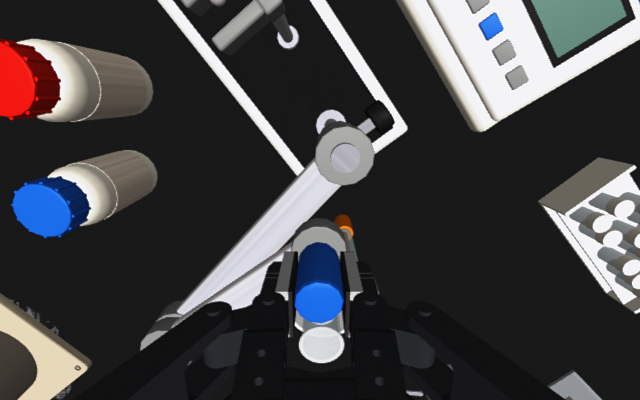

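Outer arm nearly folded; pivot cap at (344,157), inner arm running to lower left, electrode behind the right finger, clear. Refine the pivot and finish.

Run:
```python
from h import *
w=cam("wrist");H=r.sense()["tool_pos"][:2]
for z in(236,242):
    P=plane(w,345,157,z)[:2];d=np.hypot(*(P-H));print(P,H,d,"elbow",np.arccos(1-(d*d-2025)/39600))
```

```text
[654.22890297 -59.30577322] [611.84842272 -89.30987422] 51.92640160096069 elbow 0.1843986601092789
[654.54614319 -58.15014638] [611.84842272 -89.30987422] 52.8585279124905 elbow 0.19739797162469608
```

```bash
python3 -m jog '[[0,0,0,4.6,-3.8,0,1],[0,0,0,4.6,-3.8,0,1],[0,0,0,4.6,-3.9,0,1],[0,0,0,0,0,0,1]]'
python3 -m jog '[[0,0,0,2.3,-2,0,1],[0,0,0,2.3,-2,0,1],[0,0,0,0,0,0,1]]'
python3 -m jog '[[0,0,0,2.3,-2,0,1],[0,0,0,2.3,-2,0,1],[0,0,0,0,0,0,1]]'
python3 - <<'E'
from h import *
w=cam("wrist");cv2.imwrite("pics/w4.png",w["pixels"][:,:,::-1])
E
```

```text
time: 9.65
tool_pos: [611.7, -71.2, 269.1]
tcp_rot: [180.0, -0.0, 50.3]
ft_force: [-2.4, 1.2, 8.1]
finger_gap: 20.8
grip_force: 26.8
time: 9.95
tool_pos: [611.1, -65.6, 269.0]
tcp_rot: [-180.0, 0.0, 50.3]
ft_force: [-5.8, 0.6, 7.8]
finger_gap: 21.0
grip_force: 26.8
time: 10.25
tool_pos: [610.7, -60.3, 269.0]
tcp_rot: [-180.0, 0.1, 50.2]
ft_force: [-7.5, -2.1, 8.8]
finger_gap: 21.4
grip_force: 26.9
```

View pics/w4.png

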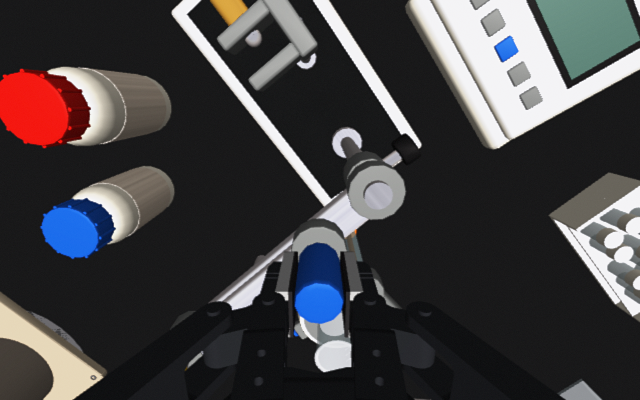

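```bash
python3 -m jog '[[0,0,0,0,0,0,0.3],[0,0,0,0,0,0,-0.3],[0,0,0,0,0,0,-1],[0,0,0,0,0,0,-1],[0,0,0,0,0,0,-1]]'
python3 -m jog '[[0,0,0,0,0,-15,-1],[0,0,0,0,0,-20,-1],[0,0,0,0,0,-20,-1],[0,0,0,-12,-10,-20,-1],[0,0,0,0,0,0,-1]]'
python3 -m jog '[[0,0,0,-30,-25,0,-1],[0,0,0,-30,-25,0,-1],[0,0,0,0,0,0,-1],[0,0,0,0,0,0,-1]]'
python3 - <<'E'
from h import *
w=cam("wrist");cv2.imwrite("pics/w5.png",w["pixels"][:,:,::-1])
for c in("yellow","blue"):
  for b in blobs(w,c,60): print(c,[float(x) for x in b],plane(w,b[0],b[1],300).round(1))
E
```

```text
time: 10.8
tool_pos: [611.3, -59.5, 268.0]
tcp_rot: [-180.0, 0.0, 50.3]
ft_force: [-0.1, 0.3, -0.4]
finger_gap: 85.2
grip_force: 0.0
time: 11.3
tool_pos: [596.6, -62.9, 348.8]
tcp_rot: [179.6, -0.2, 50.2]
ft_force: [0.7, -0.5, 0.4]
finger_gap: 85.5
grip_force: 0.0
time: 11.7
tool_pos: [519.0, -76.6, 343.4]
tcp_rot: [180.0, -0.0, 50.2]
ft_force: [-0.8, -0.1, 0.7]
finger_gap: 85.5
grip_force: 0.0
yellow [275.6, 234.9, 258.0, 211.0, 36.0, 47.0, 1226.0] [494.8 -59.8 300. ]
blue [416.8, 116.3, 392.0, 99.0, 50.0, 38.0, 1504.0] [607.  -56.6 300. ]
blue [164.6, 141.4, 136.0, 117.0, 59.0, 52.0, 2220.0] [485.2  26.3 300. ]
```

View pics/w5.png

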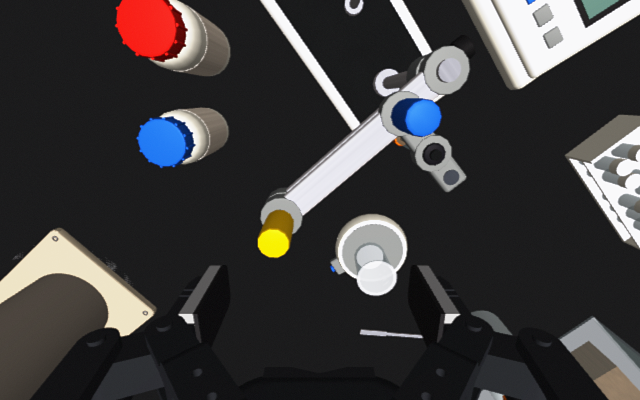

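The arm is folded: yellow knob top at (273,243), blue top at (424,117), pivot cap at (448,70), all on one line, with the electrode at (434,152) to the side.

Run:
```python
from h import *
w=cam("wrist");st=r.sense()
Y=plane(w,273.5,242,300);B=plane(w,423.5,117.5,300);P=plane(w,449,70,240)
print(Y,B,P,np.hypot(*(Y-B)[:2]),np.hypot(*(Y-P)[:2]),np.hypot(*(B-P)[:2]))
ang=lambda a,b:np.degrees(np.arctan2(*(b-a)[1::-1]));print(ang(Y,B),ang(Y,P))
M=R.from_euler("xyz",st["tcp_rot"],degrees=True).as_matrix();print(st["tool_pos"],M.T@(Y-st["tool_pos"]))
```

```text
[490.93312542 -62.63625576 300.        ] [610.13149515 -59.59042892 300.        ] [655.32505464 -58.69572159 240.        ] 119.23727776650034 164.43915045387848 45.202414978216524
1.4637369328446632 1.3731376651689515
[519.886169   -76.49920601 343.50162481] [ -7.87281873 -31.15644171  43.47581337]
```

```bash
python3 -m jog '[[0,0,0,-4,-15.5,0,-1],[0,0,0,-4,-15.5,0,-1],[0,0,0,0,0,0,-1],[0,0,0,0,0,15,-1],[0,0,0,0,0,20,-1]]'
python3 -m jog '[[0,0,0,0,0,20,-1],[0,0,0,0,0,20,-1],[0,0,0,0,0,0,-1],[0,0,0,0,0,0,-0.3],[0,0,0,0,0,0,0.3]]'
python3 -m jog '[[0,0,0,0,0,0,1],[0,0,0,0,0,0,1],[0,0,0,0,0,0,1],[0,0,0,0,0,0,1],[0,0,0,0,0,0,1]]' 40
python3 - <<'E'
from h import *
P=np.array([655.5,-59.2]);st=r.sense();H=st["tool_pos"][:2];print(H,st["tcp_rot"])
v=H-P;a0=np.arctan2(v[1],v[0])%(2*np.pi);rr=np.hypot(*v);n=45
print(rr,np.degrees(a0));q=(1-np.cos(np.linspace(0,np.pi,4*0+n+1)))/2
q=np.linspace(0,1,n+1)
a=a0+(np.radians(95)-a0)*q
W=P+rr*np.c_[np.cos(a),np.sin(a)];y=np.radians(st["tcp_rot"][2])
B=np.array([[np.cos(y),np.sin(y)],[np.sin(y),-np.cos(y)]])
c=np.round((W-H)@B.T,1);d=np.diff(c,axis=0).round(1)
for i in range(0,n,5):print(str([[0,0,0,*map(float,x),0,1] for x in d[i:i+5]]).replace(" ",""))
print(W[-1])
E
```

```text
time: 12.3
tool_pos: [491.6, -63.2, 308.1]
tcp_rot: [179.9, -0.1, 50.3]
ft_force: [-0.4, -0.0, -0.6]
finger_gap: 85.5
grip_force: 0.0
time: 12.8
tool_pos: [490.9, -63.1, 269.2]
tcp_rot: [179.9, -0.0, 50.3]
ft_force: [-0.2, -0.3, -0.1]
finger_gap: 59.1
grip_force: 0.0
time: 13.3
tool_pos: [490.8, -63.0, 269.3]
tcp_rot: [179.9, -0.1, 50.3]
ft_force: [2.5, -0.8, 5.7]
finger_gap: 20.8
grip_force: 39.2
[490.8187067  -63.02416121] [ 1.79890244e+02 -5.92158355e-02  5.02616206e+01]
164.7256888598124 181.33025993256825
[[0,0,0,4.2,-3.6,0,1],[0,0,0,4.4,-3.4,0,1],[0,0,0,4.4,-3.2,0,1],[0,0,0,4.6,-3.1,0,1],[0,0,0,4.6,-3.0,0,1]]
[[0,0,0,4.8,-2.8,0,1],[0,0,0,4.8,-2.6,0,1],[0,0,0,4.9,-2.5,0,1],[0,0,0,5.0,-2.3,0,1],[0,0,0,5.1,-2.2,0,1]]
[[0,0,0,5.2,-1.9,0,1],[0,0,0,5.2,-1.8,0,1],[0,0,0,5.3,-1.7,0,1],[0,0,0,5.3,-1.4,0,1],[0,0,0,5.3,-1.3,0,1]]
[[0,0,0,5.5,-1.0,0,1],[0,0,0,5.4,-0.9,0,1],[0,0,0,5.5,-0.8,0,1],[0,0,0,5.5,-0.5,0,1],[0,0,0,5.5,-0.4,0,1]]
[[0,0,0,5.5,-0.1,0,1],[0,0,0,5.5,0.0,0,1],[0,0,0,5.5,0.2,0,1],[0,0,0,5.5,0.4,0,1],[0,0,0,5.5,0.6,0,1]]
[[0,0,0,5.5,0.7,0,1],[0,0,0,5.4,0.9,0,1],[0,0,0,5.4,1.2,0,1],[0,0,0,5.3,1.3,0,1],[0,0,0,5.4,1.4,0,1]]
[[0,0,0,5.2,1.7,0,1],[0,0,0,5.2,1.8,0,1],[0,0,0,5.2,2.0,0,1],[0,0,0,5.0,2.2,0,1],[0,0,0,5.0,2.3,0,1]]
[[0,0,0,4.9,2.5,0,1],[0,0,0,4.9,2.7,0,1],[0,0,0,4.7,2.8,0,1],[0,0,0,4.6,3.0,0,1],[0,0,0,4.6,3.2,0,1]]
[[0,0,0,4.4,3.3,0,1],[0,0,0,4.3,3.4,0,1],[0,0,0,4.2,3.6,0,1],[0,0,0,4.1,3.7,0,1],[0,0,0,3.9,3.8,0,1]]
[641.14321024 104.89885788]
```

```bash
python3 -m jog '[[0,0,0,4.2,-3.6,0,1],[0,0,0,4.4,-3.4,0,1],[0,0,0,4.4,-3.2,0,1],[0,0,0,4.6,-3.1,0,1],[0,0,0,4.6,-3.0,0,1]]'
python3 -m jog '[[0,0,0,4.8,-2.8,0,1],[0,0,0,4.8,-2.6,0,1],[0,0,0,4.9,-2.5,0,1],[0,0,0,5.0,-2.3,0,1],[0,0,0,5.1,-2.2,0,1]]'
python3 -m jog '[[0,0,0,5.2,-1.9,0,1],[0,0,0,5.2,-1.8,0,1],[0,0,0,5.3,-1.7,0,1],[0,0,0,5.3,-1.4,0,1],[0,0,0,5.3,-1.3,0,1]]'
python3 -m jog '[[0,0,0,5.5,-1.0,0,1],[0,0,0,5.4,-0.9,0,1],[0,0,0,5.5,-0.8,0,1],[0,0,0,5.5,-0.5,0,1],[0,0,0,5.5,-0.4,0,1]]'
```

```text
time: 13.8
tool_pos: [492.4, -35.6, 269.3]
tcp_rot: [179.9, -0.0, 50.2]
ft_force: [2.6, -1.6, 4.9]
finger_gap: 21.1
grip_force: 39.3
time: 14.3
tool_pos: [498.5, -8.8, 269.3]
tcp_rot: [179.9, -0.0, 50.2]
ft_force: [0.5, -1.9, 7.1]
finger_gap: 20.8
grip_force: 39.4
time: 14.8
tool_pos: [509.0, 16.7, 269.3]
tcp_rot: [179.9, -0.0, 50.2]
ft_force: [-0.3, -0.9, 6.4]
finger_gap: 20.9
grip_force: 39.4
time: 15.3
tool_pos: [523.6, 40.2, 269.3]
tcp_rot: [179.9, -0.0, 50.3]
ft_force: [-1.0, -1.4, 7.5]
finger_gap: 20.9
grip_force: 39.5
```

```bash
python3 -m jog '[[0,0,0,5.5,-0.1,0,1],[0,0,0,5.5,0.0,0,1],[0,0,0,5.5,0.2,0,1],[0,0,0,5.5,0.4,0,1],[0,0,0,5.5,0.6,0,1]]'
python3 -m jog '[[0,0,0,5.5,0.7,0,1],[0,0,0,5.4,0.9,0,1],[0,0,0,5.4,1.2,0,1],[0,0,0,5.3,1.3,0,1],[0,0,0,5.4,1.4,0,1]]'
python3 -m jog '[[0,0,0,5.2,1.7,0,1],[0,0,0,5.2,1.8,0,1],[0,0,0,5.2,2.0,0,1],[0,0,0,5.0,2.2,0,1],[0,0,0,5.0,2.3,0,1]]'
python3 -m jog '[[0,0,0,4.9,2.5,0,1],[0,0,0,4.9,2.7,0,1],[0,0,0,4.7,2.8,0,1],[0,0,0,4.6,3.0,0,1],[0,0,0,0,0,0,1]]'
python3 - <<'E'
from h import *
w=cam("wrist");cv2.imwrite("pics/w6.png",w["pixels"][:,:,::-1])
print(r.sense()["tool_pos"])
E
```

```text
time: 15.8
tool_pos: [542.0, 60.8, 269.3]
tcp_rot: [180.0, -0.0, 50.3]
ft_force: [-2.7, -0.2, 8.0]
finger_gap: 20.8
grip_force: 39.5
time: 16.3
tool_pos: [563.5, 78.2, 269.3]
tcp_rot: [180.0, -0.0, 50.3]
ft_force: [-1.1, 0.0, 7.7]
finger_gap: 21.0
grip_force: 39.5
time: 16.8
tool_pos: [587.5, 91.6, 269.3]
tcp_rot: [180.0, -0.0, 50.3]
ft_force: [-2.0, 1.0, 7.6]
finger_gap: 20.9
grip_force: 39.6
time: 17.3
tool_pos: [608.7, 99.5, 269.3]
tcp_rot: [180.0, -0.1, 50.3]
ft_force: [0.3, 1.9, 6.6]
finger_gap: 20.9
grip_force: 39.8
[608.60148955  99.49218184 269.36101543]
```

View pics/w6.png

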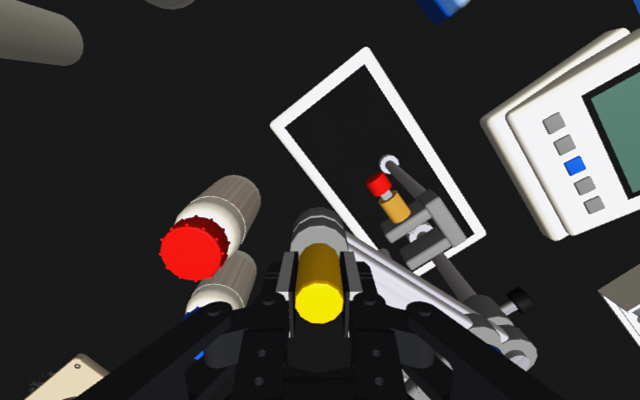

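The arm nears the fork: fork slot at (410,235) with plunger (395,205), pin still outside the slot; the outer arm lies on the inner one. Continuing with finer steps.

Run:
```python
from h import *
P=np.array([655.5,-59.2]);st=r.sense();H=st["tool_pos"][:2]
v=H-P;a0=np.arctan2(v[1],v[0])%(2*np.pi);rr=np.hypot(*v)
print(rr,np.degrees(a0));n=25
a=np.radians(np.r_[np.linspace(np.degrees(a0),94.5,11),np.linspace(94.5,86,16)[1:]])
W=P+np.linspace(rr,164.7,n+1)[:,None]*np.c_[np.cos(a),np.sin(a)];y=np.radians(st["tcp_rot"][2])
B=np.array([[np.cos(y),np.sin(y)],[np.sin(y),-np.cos(y)]])
c=np.round((W-H)@B.T,1);d=np.diff(c,axis=0).round(1)
for i in range(0,n,5):print(str([[0,0,0,*map(float,x),0,1] for x in d[i:i+5]]).replace(" ",""),W[i+5],np.degrees(a[i+5]))
```

```text
165.47712488615656 106.4640605795337
[[0,0,0,2.8,2.0,0,1],[0,0,0,2.8,2.0,0,1],[0,0,0,2.8,2.1,0,1],[0,0,0,2.7,2.2,0,1],[0,0,0,2.6,2.2,0,1]] [625.42349634 103.36281367] 100.48203028976685
[[0,0,0,2.6,2.2,0,1],[0,0,0,2.6,2.3,0,1],[0,0,0,2.5,2.4,0,1],[0,0,0,2.5,2.4,0,1],[0,0,0,2.4,2.5,0,1]] [642.54120342 105.45712243] 94.5
[[0,0,0,1.1,1.2,0,1],[0,0,0,1.1,1.2,0,1],[0,0,0,1.1,1.2,0,1],[0,0,0,1.0,1.3,0,1],[0,0,0,1.1,1.2,0,1]] [650.70070584 105.74104213] 91.66666666666667
[[0,0,0,1.1,1.2,0,1],[0,0,0,1.0,1.3,0,1],[0,0,0,1.0,1.3,0,1],[0,0,0,1.0,1.3,0,1],[0,0,0,1.0,1.2,0,1]] [658.85658299 105.62125013] 88.83333333333333
[[0,0,0,1.0,1.3,0,1],[0,0,0,1.0,1.4,0,1],[0,0,0,0.9,1.3,0,1],[0,0,0,1.0,1.3,0,1],[0,0,0,0.9,1.3,0,1]] [666.98889123 105.09879908] 86.0
```

```bash
python3 -m jog '[[0,0,0,2.8,2.0,0,1],[0,0,0,2.8,2.0,0,1],[0,0,0,2.8,2.1,0,1],[0,0,0,2.7,2.2,0,1],[0,0,0,2.6,2.2,0,1]]'
python3 -m jog '[[0,0,0,2.6,2.2,0,1],[0,0,0,2.6,2.3,0,1],[0,0,0,2.5,2.4,0,1],[0,0,0,2.5,2.4,0,1],[0,0,0,2.4,2.5,0,1]]'
python3 -m jog '[[0,0,0,1.1,1.2,0,1],[0,0,0,1.1,1.2,0,1],[0,0,0,1.1,1.2,0,1],[0,0,0,1.0,1.3,0,1],[0,0,0,1.1,1.2,0,1]]'
python3 -m jog '[[0,0,0,1.1,1.2,0,1],[0,0,0,1,1.3,0,1]]'
python3 -m jog '[[0,0,0,1,1.3,0,1],[0,0,0,1,1.3,0,1],[0,0,0,1,1.2,0,1]]'
```

```text
time: 17.85
tool_pos: [624.9, 103.4, 269.3]
tcp_rot: [-180.0, -0.1, 50.3]
ft_force: [-1.5, 3.3, 6.7]
finger_gap: 21.0
grip_force: 39.8
time: 18.35
tool_pos: [642.1, 105.8, 269.4]
tcp_rot: [-180.0, -0.1, 50.3]
ft_force: [-1.4, 3.9, 7.6]
finger_gap: 20.9
grip_force: 39.7
time: 18.85
tool_pos: [649.1, 106.1, 269.4]
tcp_rot: [-179.9, 0.0, 50.3]
ft_force: [-8.0, 3.6, 9.0]
finger_gap: 20.9
grip_force: 40.0
time: 19.05
tool_pos: [652.5, 106.3, 269.4]
tcp_rot: [-179.9, -0.0, 50.3]
ft_force: [-4.5, 4.4, 8.1]
finger_gap: 20.6
grip_force: 39.9
time: 19.35
tool_pos: [658.1, 106.3, 269.4]
tcp_rot: [-180.0, -0.1, 50.3]
ft_force: [-1.7, 4.9, 6.3]
finger_gap: 20.9
grip_force: 39.8
```

```bash
python3 -m jog '[[0,0,0,0.9,1.4,0,1],[0,0,0,0,0,0,1]]'
python3 -m jog '[[0,0,0,0.6,0.9,0,1],[0,0,0,0,0,0,1]]'
python3 -m jog '[[0,0,0,0.6,0.9,0,1],[0,0,0,0,0,0,1]]'
```

```text
time: 19.55
tool_pos: [660.8, 106.2, 269.4]
tcp_rot: [179.9, -0.2, 50.3]
ft_force: [5.6, 6.8, 5.1]
finger_gap: 20.6
grip_force: 39.5
time: 19.75
tool_pos: [661.7, 106.1, 269.4]
tcp_rot: [180.0, -0.2, 50.3]
ft_force: [2.6, 5.8, 5.0]
finger_gap: 20.8
grip_force: 39.5
time: 19.95
tool_pos: [662.7, 106.1, 269.4]
tcp_rot: [180.0, -0.2, 50.3]
ft_force: [1.9, 6.7, 5.2]
finger_gap: 21.0
grip_force: 39.5
```

```bash
python3 -m jog '[[0,0,0,0.6,0.9,0,1],[0,0,0,0,0,0,1]]'
python3 -m jog '[[0,0,0,0.6,0.9,0,1],[0,0,0,0,0,0,1]]'
python3 -m jog '[[0,0,0,0.6,0.9,0,1],[0,0,0,0,0,0,1]]'
```

```text
time: 20.15
tool_pos: [663.5, 106.1, 269.4]
tcp_rot: [-180.0, -0.2, 50.3]
ft_force: [1.6, 7.8, 6.5]
finger_gap: 21.1
grip_force: 39.6
time: 20.35
tool_pos: [663.8, 106.1, 269.4]
tcp_rot: [-179.9, -0.1, 50.3]
ft_force: [-3.8, 6.5, 7.7]
finger_gap: 20.9
grip_force: 39.8
time: 20.55
tool_pos: [663.9, 106.1, 269.4]
tcp_rot: [-179.8, -0.0, 50.4]
ft_force: [-9.0, 6.5, 9.1]
finger_gap: 21.2
grip_force: 40.1
```

Stopped at x≈663.8 mm, as predicted for home. Release, lift and look.

```bash
python3 -m jog '[[0,0,0,-0.6,-0.7,0,1],[0,0,0,0,0,0,0.4],[0,0,0,0,0,0,-0.3],[0,0,0,0,0,0,-1],[0,0,0,0,0,0,-1]]'
python3 -m jog '[[0,0,0,0,0,-15,-1],[0,0,0,0,0,-20,-1],[0,0,0,0,0,-20,-1],[0,0,0,0,0,-20,-1],[0,0,0,-30,-20,-10,-1]]'
python3 -m jog '[[0,0,0,-45,-25,0,-1],[0,0,0,-45,-25,0,-1],[0,0,0,-40,-20,0,-1],[0,0,0,0,0,0,-1],[0,0,0,0,0,0,-1]]'
python3 - <<'E'
from h import *
w=cam("wrist");cv2.imwrite("pics/w7.png",w["pixels"][:,:,::-1]);print(r.sense()["qd"].round(2))
E
```

```text
time: 21.05
tool_pos: [664.2, 103.8, 267.7]
tcp_rot: [-180.0, 0.0, 50.2]
ft_force: [-0.2, 0.9, 0.2]
finger_gap: 68.1
grip_force: 0.0
time: 21.55
tool_pos: [631.8, 94.2, 353.4]
tcp_rot: [-180.0, -0.0, 50.3]
ft_force: [-1.5, 0.5, 0.0]
finger_gap: 85.4
grip_force: 0.0
time: 22.05
tool_pos: [495.4, 39.4, 355.1]
tcp_rot: [179.9, -0.1, 50.2]
ft_force: [0.8, -0.5, -0.4]
finger_gap: 85.3
grip_force: 0.0
[ 0.52  2.34 -1.34  0.   -0.22 -0.03]
```

View pics/w7.png

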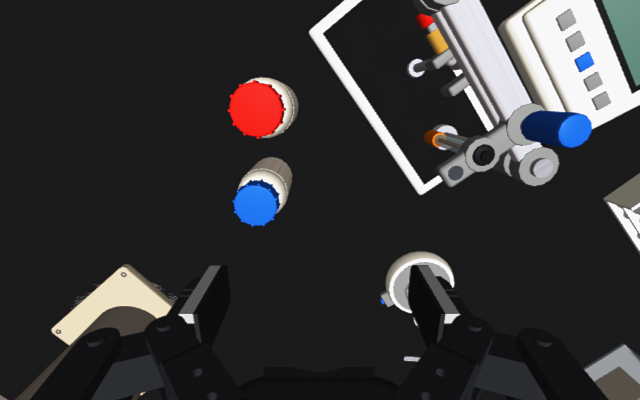

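The arm lies parked over the fork (plunger at (437,35) beside it), the outer arm folded with the blue knob at (560,128) and the electrode at (484,155) untouched. A numeric check from the top camera:

```bash
python3 -m jog '[[0,0,0,-25,-20,0,-1],[0,0,0,0,0,0,-1],[0,0,0,0,0,0,-1],[0,0,0,0,0,0,-1]]'
python3 - <<'E'
from h import *
t=cam("top");Y,B=[plane(t,*near(t,c,*g)[:2],298) for c,g in(("yellow",(257,150)),("blue",(318,152)))]
P=np.array([655.5,-59.2]);print(Y,B)
print(np.degrees(np.arctan2(*(Y[:2]-P)[::-1])),np.degrees(np.arctan2(*(Y-B)[1::-1])),np.hypot(*(B[:2]-P)))
E
```

```text
time: 22.5
tool_pos: [465.4, 33.6, 353.6]
tcp_rot: [180.0, -0.0, 50.3]
ft_force: [0.4, 0.1, -0.3]
finger_gap: 85.7
grip_force: 0.0
[663.66844599 104.16089949 298.        ] [658.77456237 -15.21842632 298.        ]
87.13745447728701 87.65250842929397 44.10330579443618
```

Shoulder direction is 87.1° against the stand's 87.3°, and the elbow is folded to within about 0.5°.

```bash
python3 -c "
from bench import r
print(r.hand_in())"
```

```text
the job is handed in; nothing more can be done
None
```

The electrode arm is folded and parked, with its pin past the plunger and home in the fork; I saw no contact with the electrode and nothing else disturbed, and handed the job in at about 22.5 s (no verdict was shown).

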